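Find the release groove by touch and pop the sample case open

ROBOT

A 6-joint arm with a two-finger parallel gripper is mounted at the origin on a cart in front of the work surface, level with it; the furniture and walls round the work are solid. World frame = base frame: x ahead of the robot, y to its left, z up, the work surface at z = 0. Lengths are in m, angles in rad, forces in N, time in s.
With the tool pointing down it reaches from about 0.375 to 0.975 m from the base axis. Payload 3.8 kg.
Tool frame: the origin (TCP) lies at the very end of the fingers, on their centre line; the grasp point (between the pads) lies 19 mm behind it; z points along the fingers, y is the direction in which the jaws open and shut (so a half turn about z gives the same grasp; the last joint's range is limited). The gripper opens to 85 mm and grips with 20 to 120 N. Pads are 22 mm wide; open, the fingers measure 114 mm over their backs; the gripper's body (76 mm by 85 mm) begins 54 mm behind the grasp point. The pads swing forward as they close: fully open they stand 13 mm farther back than shut.
Start: joints at [1.292, 0.264, 1.604, -0, 1.274, -0.037], TCP at [0.162, 0.655, 0.231] pointing down, gripper open.
Joint ranges: [-2.63, 2.63], [-0.94, 2.18], [0.31, 2.57], [-1.31, 4.45], [0, 2.66], [-2.55, 2.55]. Speed limits (rad/s): [2.57, 2.57, 3.14, 3.14, 3.14, 3.14].

INTERFACE

Orientations are given as a rotation vector (axis times angle).
In Python, from workcell import bot gives the robot as it stands.
- The arm moves only by the tool jog_arm, never from a script. Its argument "plan" is a list of rows, each an object of numbers: "claw": the closure, from 0 (fully open) to 1 (shut); "x", "y", "z": the shift along the tool's x, y, z in m; "turn": the turn about the tool's z in degrees. In form: [{"claw": .., "x": .., "y": .., "z": .., "turn": ..}, ...]. A call has 1 to 10 rows; each row shifts and turns the commanded pose from where the row before left it, along the tool's axes as they then stand; what a row does not reach is not made up. A row lasts 1/8 s, in which the tool goes at most 62.5 mm and 10.7 degrees, less where a joint would pass 70% of its speed; a pose out of reach is approached as far as the arm can. A call is refused whole if a number of a shift passes 0.0625 or a number of a turn 10.7, either way. A call with a gripper value outside its range is refused whole. The fingers move at their own pace and stop on an object; "newtons" is the grip in N (left out, the last holds). Time passes only in rows, so rows that do not move let the fingers close. It gives the time, the measured TCP pose, the force and the opening at its end, in the units of the state.
- bot.read_state(): the state, without advancing time (a new reading comes with each control period).
- bot.read_camera(name): name is "scene" or "side" or "wrist"; returns the picture (400x640x3 uint8, red, green, blue); there is no depth.
- bot.camera_params(name): a dict with "fx", "fy", "cx", "cy" (pixels), "world_to_cam" (4x4, takes a point from world to camera coordinates). Camera axes: x right, y up, looking along -z (the intrinsics and any distortion apply to the point x, -y, -z); pixel columns grow to the right and rows downward; lengths in m; the calibration is good to about 2 mm. A picture is of the moment at which its call begins: read the wrist's pose just before it. camera_params takes no time and is no camera call; for the wrist camera it gives the pose at the moment of the call.
- bot.finish_job(): hands the job in, once; it reports no verdict.
The state is a dict: "time": time; "q": joint angles; "joint_vel": joint speeds; "joint_torque": joint torques, N m; "tool_pos": TCP position; "tcp_rot": TCP orientation; "wrist_force": force on the tool from outside, world axes, zero at the start; "torque": the same for the moment, N m; "width": opening from 0.0 (shut) to 1.0 (fully open).
Only numpy, scipy, OpenCV 4.12 (cv2) and the standard library are available. Lean on these libraries where they do the work, as an engineer would, in place of code of your own. Each camera call takes 0.05 s, during which the arm holds its last target. There are 200 camera calls.

TASK

The lid of the grey sample case is held by a release bar sunk in a finger groove somewhere along the black rail in front of the lid, black on black and hard to see. Put a fingertip lightly on top of the rail at the white dot, slide it along the rail towards the robot's right until it drops into the groove, then press the bar in there fully down so that the lid pops up, and take the hand away. Do not pry or push the lid or the tray, grasp nothing, and leave the weight, the glue stick and the small carton where they stand.

Things in the scene. Friction and masses are not known exactly. Their poses are not given: they have to be found in the camera images.
- case: Grey shallow sample case (tray and lid, not the black rail), fixed to the desk. With the rail it is 120 mm deep (x) and 310 mm wide (y). Origin on the desk at the centre of that footprint; x points away from the robot, y to its left, z up. Tray and lid lie from x = -24 to +60 mm, the shut lid's top at z = 48 mm; lid hinge at the far edge.
- rail: Straight black rail along the front of the case, fixed, 34 mm deep (x), 310 mm long (y), flat top at z = 45 mm, open desk in front. Origin on the desk under its middle; axes as the case's. Its top is smooth but for one groove, 44 mm long, centred anywhere from y = -50 to +30 mm: not measured, to be felt or seen. The groove is open at the top and front, with upright ends.
- rail_mark (a point): Centre of the white dot, 12 mm wide and flush, on the rail's top (z = 45 mm) at y = +90 mm of the rail, near its left end: the start of the sweep. The groove always lies to the right of it (towards the rail's -y), its near edge 38 to 118 mm away.
- release (a joint): Travel of the release bar, 0 (up, latched) to 0.006 m (fully down). The bar, 28 mm deep (x), is the groove's whole bottom: its top lies 8 mm below the rail's top (nothing is felt above that) and goes down another 6 mm, with about 5 to 6 N; it stays where it is left. Behind it the groove has a 3 mm wall at the rail's back.
- lid (a joint): Lid angle, rad: 0 shut; linked to the release bar, it rises as the bar goes down and stands at 0.24 (front edge about 20 mm up) with the bar fully down. The gap between lid and rail is about 2 mm; the front edge goes straight up.
- weight_100g: Brass knobbed weight, 23 mm wide, 37 mm high, loose, left of the case. Origin at the centre of its underside.
- glue_stick: White and yellow glue stick standing upright, 25 mm wide, 90 mm high, loose, left of the case. Origin at the centre of its underside.
- small_carton: Small brown carton, 42 x 66 x 38 mm, loose, right of the case. Origin at the centre of its underside.

How it is judged:
On the way, in this order (a step that is already met when the one before it is completed fails the run):
1. a fingertip touches the rail at the white dot (centre of the hand at least 75 mm left of the rail's middle) (contact force between the fingers and rail above 0.3 N and y of the grasp point in the frame of rail above 0.075 m and value of joint release below 0.001 m), for 0.02 s.
2. it has been drawn along the rail to the right, touching it 50 to 72 mm left of the rail's middle (contact force between the fingers and rail above 0.3 N and y of the grasp point in the frame of rail between 0.05 and 0.072 m and value of joint release below 0.001 m).
3. the release bar is pressed down by the finger (value of joint release above 0.005 m and contact force between the fingers and rail above 0.5 N), for 0.02 s.
At the end, for the whole second after the job is handed in: The release bar is down by at least 5 of its 6 mm, the lid stands up by at least 0.19 rad and is at rest; weight, glue stick and carton are within 15 mm of where they stood (value of joint release above 0.005 m and value of joint lid above 0.19 rad and velocity of joint lid below 0.05 rad/s and distance of each of weight_100g, glue_stick, small_carton from where it was at the start of the episode below 0.015 m); the robot touches nothing.
It fails at once if the lid or the tray is pushed or pried by the robot (over 6 N) (contact force between any of the fingers, the arm and case above 6 N).
It fails at once if the rail is pressed with over 50 N (contact force between the fingers and rail above 50 N).
It fails at once if weight, glue stick or carton is moved over 15 mm or lifted (distance of any of weight_100g, glue_stick, small_carton from where it was at the start of the episode above 0.015 m).
It also fails if it takes over 48 s, if anything falls off the work surface, if the arm or the gripper's body presses on something with over 40 N, if the wrist force passes 120 N, or if a joint passes its speed limit or range.

## Working session

There is one attempt and no reset: what is moved stays moved. The work goes in short steps, Python scripts to look and compute and a tool call to move; the robot and the scene stay as the last step left them, time stands still between calls to the robot, and variables do not carry over. Pictures are saved under pics/ and viewed, about 8 in all and at most 12, crops included, and the job is handed in when it is done.

Besides the shell and the picture viewer there is one more tool, called after "Request:" by a JSON object that holds its "op" and its "data", one argument or row to a line. jog_arm: Moves the arm, as the interface text tells. Its arguments: {"type":"object","properties":{"plan":{"type":"array","items":{"type":"object","properties":{"claw":{"type":"number"},"x":{"type":"number"},"y":{"type":"number"},"z":{"type":"number"},"turn":{"type":"number"}}}},"newtons":{"type":"number"}},"required":["plan"]}

```bash
mkdir -p pics; cat > h.py <<'E'
import numpy as np, cv2
from workcell import bot
def ray(p,u,v):
    T=np.linalg.inv(np.array(p["world_to_cam"]))
    d=T[:3,:3]@np.array([(u-p["cx"])/p["fx"],-(v-p["cy"])/p["fy"],-1]); return T[:3,3],d
def onz(p,u,v,z):
    o,d=ray(p,u,v); return o+d*(z-o[2])/d[2]
def proj(p,X):
    c=(np.array(p["world_to_cam"])@np.append(X,1))[:3]
    return p["cx"]+p["fx"]*c[0]/-c[2], p["cy"]+p["fy"]*-c[1]/-c[2]
E
python3 - <<'E'
from h import *
s=bot.read_state(); print({k:np.round(v,3) for k,v in s.items()})
for n in("scene","side"):
    im=bot.read_camera(n); cv2.imwrite(f"pics/{n}0.png",im[:,:,::-1]); print(n,{k:(np.round(v,3).tolist()) for k,v in bot.camera_params(n).items()})
E
```

```text
{'time': np.float64(0.0), 'q': array([ 1.292,  0.265,  1.605, -0.   ,  1.274, -0.037]), 'joint_vel': array([-0.   , -0.002,  0.   ,  0.001,  0.001, -0.001]), 'joint_torque': array([-1.0000e-03, -5.1511e+01, -3.6732e+01, -0.0000e+00,  1.3000e-02,
       -0.0000e+00]), 'tool_pos': array([0.161, 0.655, 0.23 ]), 'tcp_rot': array([-0.379, -3.118,  0.004]), 'wrist_force': array([-0.7  ,  0.172, -0.629]), 'torque': array([ 0.043,  0.024, -0.017]), 'width': np.float64(0.999)}
scene {'fx': 388.491, 'fy': 388.491, 'cx': 316.248, 'cy': 200.458, 'world_to_cam': [[0.899, -0.437, 0.021, -0.496], [0.283, 0.617, 0.735, -0.143], [-0.334, -0.655, 0.678, -0.752], [0.0, 0.0, 0.0, 1.0]]}
side {'fx': 441.889, 'fy': 441.889, 'cx': 325.297, 'cy': 192.858, 'world_to_cam': [[-0.942, -0.336, 0.012, 0.452], [0.223, -0.597, 0.771, -0.182], [-0.252, 0.729, 0.637, -0.744], [0.0, 0.0, 0.0, 1.0]]}
```

View pics/scene0.png

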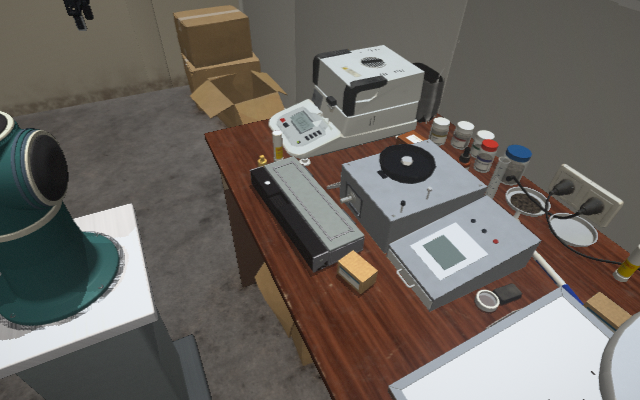

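View pics/side0.png

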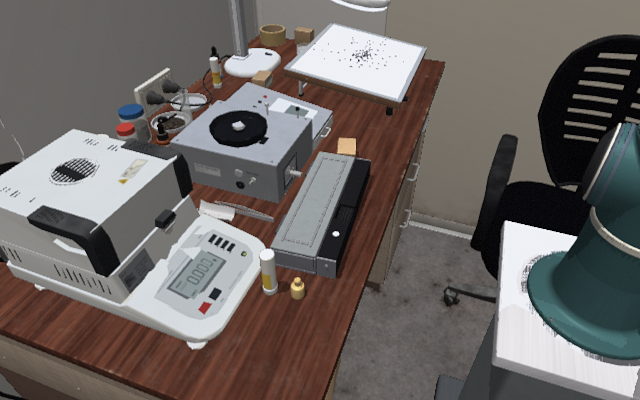

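The side view shows the case with the white dot at about (336,234), the glue stick at (268,270), the weight at (298,288), and the carton at (347,147). The scene view shows the same layout, with the carton at (357,270). Next I measure.

```bash
python3 - <<'E'
from h import *
p=bot.camera_params("side"); im=cv2.imread("pics/side0.png")
c=im[222:246,322:350]; m=(c.min(2)>150).astype(np.uint8)
n,l,st,ce=cv2.connectedComponentsWithStats(m); print(st,ce)
k=1+np.argmax(st[1:,4]); u,v=ce[k]+[322,222]; print("dot",u,v,onz(p,u,v,.045))
# rail's back edge/front edge picks, side view
for nm,q in dict(lidNL=(314,262),railNL=(335,262),railFR=(371,160),lidFR=(357,158)).items(): print(nm,onz(p,*q,.045))
print("weight",onz(p,297,297,0),"glue",onz(p,269,290,0),"carton",onz(p,347,147,.038))
ps=bot.camera_params("scene")
for nm,q in dict(nearR_front=(315,257),nearR_back=(362,238),L=(252,170)).items(): print("scene",nm,onz(ps,*q,.045))
a=cv2.resize(im[145:285,260:385],None,fx=4,fy=4,interpolation=cv2.INTER_CUBIC)
a=np.clip(((a/255.)**.5)*255,0,255).astype(np.uint8)
cv2.imwrite("pics/c1.png",a)
E
```

```text
[[  0   0  28  24 598]
 [  0   0   6  14  48]
 [ 11   9   6   5  26]] [[14.44816054 12.06856187]
 [ 1.60416667  4.60416667]
 [13.65384615 11.15384615]]
dot 323.6041666666667 226.60416666666666 [0.47144075 0.03325323 0.045     ]
lidNL [0.4575912  0.11939553 0.045     ]
railNL [0.42442081 0.10715407 0.045     ]
railFR [ 0.4449646  -0.20162371  0.045     ]
lidFR [ 0.47607901 -0.19808388  0.045     ]
weight [0.47116597 0.16468151 0.        ] glue [0.52150417 0.16764559 0.        ] carton [ 0.51288041 -0.24220127  0.038     ]
scene nearR_front [ 0.44917673 -0.20235849  0.045     ]
scene nearR_back [ 0.5555402  -0.19843727  0.045     ]
scene L [0.42783818 0.10012917 0.045     ]
```

View pics/c1.png

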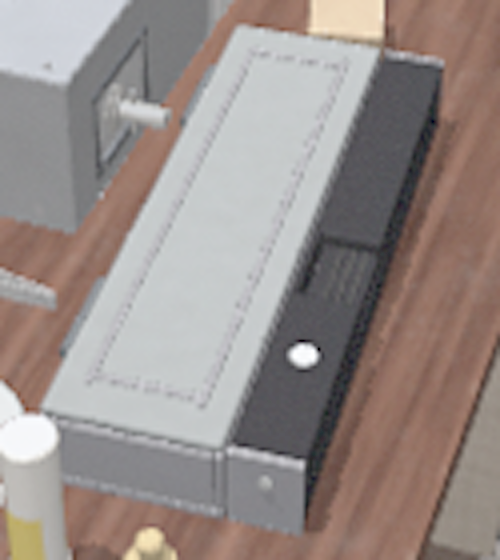

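The enlarged crop shows the dot at crop pixel (302,355). The groove is visible as a ribbed patch, with its left edge near y≈295 and its right edge near y≈240.

```bash
python3 - <<'E'
from h import *
p=bot.camera_params("side")
f=lambda a,b:onz(p,260+a/4-.4,145+b/4-.4,.045)
P={k:f(*q) for k,q in dict(dot=(302,355),NLb=(230,448),NLf=(305,460),FRf=(443,62),FRb=(382,52),gRb=(318,238),gRf=(380,247),gLb=(300,290),gLf=(345,302)).items()}
C=(P["NLb"]+P["NLf"]+P["FRf"]+P["FRb"])/4
e=(P["NLb"]+P["NLf"]-P["FRf"]-P["FRb"])/2; L=np.linalg.norm(e); e/=L
ex=np.array([e[1],-e[0],0]); print("centre",C,"len",L,"yaw deg",np.degrees(np.arctan2(-e[0],e[1])))
for k,v in P.items(): print(k,v.round(4),"rail x,y mm",((v-C)@ex*1e3).round(1),((v-C)@e*1e3).round(1))
from scipy.spatial.transform import Rotation as R
print(R.from_rotvec(bot.read_state()["tcp_rot"]).as_matrix().round(3))
E
```

```text
centre [ 0.45210241 -0.04776063  0.045     ] len 0.3041357437089568 yaw deg 4.237810821211039
dot [0.4461 0.0425 0.045 ] rail x,y mm 0.7 90.4
NLb [0.4569 0.1062 0.045 ] rail x,y mm 16.2 153.2
NLf [0.4248 0.1016 0.045 ] rail x,y mm -16.2 150.9
FRf [ 0.4462 -0.2007  0.045 ] rail x,y mm -17.2 -152.1
FRb [ 0.4805 -0.1981  0.045 ] rail x,y mm 17.2 -152.0
gRb [ 0.4645 -0.0363  0.045 ] rail x,y mm 13.2 10.5
gRf [ 0.4343 -0.0405  0.045 ] rail x,y mm -17.2 8.5
gLb [0.4608 0.0019 0.045 ] rail x,y mm 12.3 48.9
gLf [0.4385 0.0024 0.045 ] rail x,y mm -9.9 51.1
[[-0.971  0.239 -0.001]
 [ 0.239  0.971 -0.002]
 [ 0.    -0.002 -1.   ]]
```

Request:
{"op": "jog_arm", "data": {
  "plan": [
    {"claw": 1, "turn": -9},
    {"claw": 1, "turn": -9},
    {"claw": 1, "x": -0.021, "y": -0.057},
    {"claw": 1, "x": -0.021, "y": -0.057},
    {"claw": 1, "x": -0.021, "y": -0.057},
    {"claw": 1, "x": -0.021, "y": -0.057},
    {"claw": 1, "x": -0.021, "y": -0.057},
    {"claw": 1, "x": -0.021, "y": -0.057},
    {"claw": 1, "x": -0.021, "y": -0.057},
    {"claw": 1, "x": -0.021, "y": -0.057}
  ],
  "newtons": 40
}}

```text
schema error: expected keys claw, x, y, z, turn
```

```bash
cat >> h.py <<'E'
from scipy.spatial.transform import Rotation as Rn
C=np.array([.4521,-.0478]);EY=np.array([-.0739,.9973]);EX=np.array([.9973,.0739])
def where(goal=None):
    s=bot.read_state(); R=Rn.from_rotvec(s["tcp_rot"]).as_matrix(); t=np.array(s["tool_pos"])
    d=t[:2]-C; print("t",round(float(s["time"]),2),"rail x,y",(d@EX*1e3).round(1),(d@EY*1e3).round(1),"z",(t[2]*1e3).round(1),"F",np.round(s["wrist_force"],1),"w",round(float(s["width"]),3),"yaw",np.degrees(np.arctan2(-R[0,1],R[1,1])).round(2),"tilt",R[:,2].round(3))
    if goal is not None:
        g=np.append(C+EX*goal[0]+EY*goal[1],goal[2]); print("tool shift mm",(R.T@(g-t)*1e3).round(1))
E
python3 -c "
from h import *
where((-.003,.09,.08))"
```

```text
t 0.1 rail x,y -237.9 722.1 z 230.1 F [-0.7  0.4  1.1] w 0.997 yaw -13.85 tilt [-0.001 -0.002 -1.   ]
tool shift mm [-419.6 -527.6  151.1]
```

Request:
{"op": "jog_arm", "data": {
  "plan": [
    {"claw": 1, "x": 0, "y": 0, "z": 0, "turn": -9},
    {"claw": 1, "x": 0, "y": 0, "z": 0, "turn": -9},
    {"claw": 1, "x": -0.021, "y": -0.057, "z": 0, "turn": 0},
    {"claw": 1, "x": -0.021, "y": -0.057, "z": 0, "turn": 0},
    {"claw": 1, "x": -0.021, "y": -0.057, "z": 0, "turn": 0},
    {"claw": 1, "x": -0.021, "y": -0.057, "z": 0, "turn": 0},
    {"claw": 1, "x": -0.021, "y": -0.057, "z": 0, "turn": 0},
    {"claw": 1, "x": -0.021, "y": -0.057, "z": 0, "turn": 0},
    {"claw": 1, "x": -0.021, "y": -0.057, "z": 0, "turn": 0},
    {"claw": 1, "x": -0.021, "y": -0.057, "z": 0, "turn": 0}
  ],
  "newtons": 40
}}

```text
time: 1.35
tool_pos: [0.3623, 0.2108, 0.2311]
tcp_rot: [-0.114, 3.139, 0.0]
wrist_force: [1.1, -0.4, 0.1]
width: 0.001
```

```bash
python3 -c "
from h import *
where((-.003,.09,.08))"
```

```text
t 1.35 rail x,y -70.4 264.6 z 231.1 F [ 1.1 -0.4  0.1] w 0.001 yaw 4.18 tilt [ 0.  0. -1.]
tool shift mm [ -67.6 -174.5  151.1]
```

Request:
{"op": "jog_arm", "data": {
  "plan": [
    {"claw": 1, "x": -0.022, "y": -0.057, "z": 0, "turn": 0},
    {"claw": 1, "x": -0.022, "y": -0.057, "z": 0, "turn": 0},
    {"claw": 1, "x": -0.022, "y": -0.057, "z": 0, "turn": 0},
    {"claw": 1, "x": 0, "y": 0, "z": 0.05, "turn": 0},
    {"claw": 1, "x": 0, "y": 0, "z": 0.05, "turn": 0},
    {"claw": 1, "x": 0, "y": 0, "z": 0.05, "turn": 0},
    {"claw": 1, "x": 0, "y": 0, "z": 0, "turn": 0},
    {"claw": 1, "x": 0, "y": 0, "z": 0, "turn": 0}
  ]
}}

```text
time: 2.35
tool_pos: [0.4413, 0.047, 0.0826]
tcp_rot: [-0.114, 3.138, 0.0]
wrist_force: [0.9, 0.8, 0.8]
width: -0.006
```

```bash
python3 - <<'E'
from h import *
where((-.003,.09,.05))
a=bot.read_camera("side")[120:300,250:430,::-1]
b=bot.read_camera("wrist")[:,:,::-1]
a=cv2.resize(a,(400,400),interpolation=cv2.INTER_CUBIC); b=cv2.resize(b,(400,250))
o=np.zeros((400,800,3),np.uint8); o[:,:400]=a; o[:250,400:]=b
cv2.imwrite("pics/d1.png",(255*(o/255.)**.6).astype(np.uint8))
E
```

```text
t 2.35 rail x,y -3.8 95.4 z 82.6 F [0.9 0.8 0.8] w -0.006 yaw 4.15 tilt [ 0.001  0.    -1.   ]
tool shift mm [-0.7 -5.3 32.6]
```

View pics/d1.png

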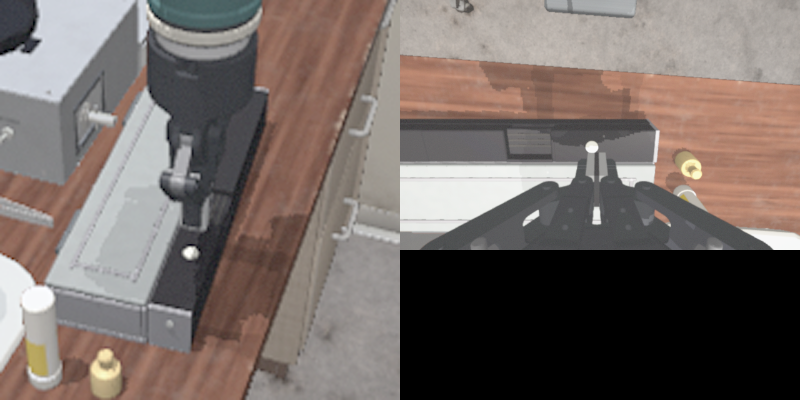

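The left half (side view) shows the shut fingers above the dot and in front of the lid. The right half (wrist view) shows the dot at (592,147) and the groove at columns 505–552, so its centre is at rail y ≈ 28. I'll go down gently.

Request:
{"op": "jog_arm", "data": {
  "plan": [
    {"claw": 1, "x": 0, "y": -0.003, "z": 0.03, "turn": 0},
    {"claw": 1, "x": 0, "y": 0, "z": 0, "turn": 0},
    {"claw": 1, "x": 0, "y": 0, "z": 0.003, "turn": 0},
    {"claw": 1, "x": 0, "y": 0, "z": 0.001, "turn": 0},
    {"claw": 1, "x": 0, "y": 0, "z": 0.001, "turn": 0},
    {"claw": 1, "x": 0, "y": 0, "z": 0.001, "turn": 0}
  ]
}}

```text
time: 3.2
tool_pos: [0.4408, 0.044, 0.0456]
tcp_rot: [-0.114, 3.139, -0.0]
wrist_force: [0.2, -0.5, -0.4]
width: -0.001
```

```bash
python3 -c "
from h import *
where((-.003,.09,.045))"
```

```text
t 3.2 rail x,y -4.5 92.3 z 45.6 F [ 0.2 -0.5 -0.4] w -0.001 yaw 4.15 tilt [ 0.001  0.    -1.   ]
tool shift mm [-1.5 -2.3  0.6]
```

Request:
{"op": "jog_arm", "data": {
  "plan": [
    {"claw": 1, "x": 0, "y": 0, "z": 0.001, "turn": 0},
    {"claw": 1, "x": 0, "y": 0, "z": 0.0005, "turn": 0},
    {"claw": 1, "x": 0, "y": 0, "z": 0, "turn": 0}
  ]
}}

```text
time: 3.58
tool_pos: [0.4407, 0.044, 0.045]
tcp_rot: [0.114, -3.139, -0.0]
wrist_force: [-4.6, -0.1, 11.2]
width: 0.003
```

Contact at the dot with 11 N. I'll ease off and slide right.

Request:
{"op": "jog_arm", "data": {
  "plan": [
    {"claw": 1, "x": 0, "y": 0, "z": -0.0004, "turn": 0},
    {"claw": 1, "x": 0, "y": -0.004, "z": 0, "turn": 0},
    {"claw": 1, "x": 0, "y": -0.004, "z": 0, "turn": 0},
    {"claw": 1, "x": 0, "y": -0.004, "z": 0, "turn": 0},
    {"claw": 1, "x": 0, "y": -0.004, "z": 0, "turn": 0},
    {"claw": 1, "x": 0, "y": -0.004, "z": 0, "turn": 0},
    {"claw": 1, "x": 0, "y": -0.004, "z": 0, "turn": 0}
  ]
}}

```text
time: 4.45
tool_pos: [0.4434, 0.0203, 0.045]
tcp_rot: [-0.113, 3.138, 0.001]
wrist_force: [-0.7, 3.5, 4.7]
width: -0.001
```

```bash
python3 -c "
from h import *
where((-.003,.03,.045))"
```

```text
t 4.45 rail x,y -3.7 68.6 z 45.0 F [-0.7  3.5  4.7] w -0.001 yaw 4.12 tilt [ 0.002  0.001 -1.   ]
tool shift mm [ -0.8 -38.6  -0. ]
```

Still touching lightly (4.7 N) at y≈69. I'll continue toward the groove.

Request:
{"op": "jog_arm", "data": {
  "plan": [
    {"claw": 1, "x": 0, "y": -0.004, "z": 0, "turn": 0},
    {"claw": 1, "x": 0, "y": -0.004, "z": 0, "turn": 0},
    {"claw": 1, "x": 0, "y": -0.004, "z": 0, "turn": 0},
    {"claw": 1, "x": 0, "y": -0.004, "z": 0, "turn": 0},
    {"claw": 1, "x": 0, "y": 0, "z": 0, "turn": 0}
  ]
}}

```text
time: 5.08
tool_pos: [0.4446, 0.004, 0.045]
tcp_rot: [-0.113, 3.138, 0.0]
wrist_force: [-0.1, 1.0, 5.5]
width: 0.002
```

Request:
{"op": "jog_arm", "data": {
  "plan": [
    {"claw": 1, "x": 0, "y": -0.004, "z": 0, "turn": 0},
    {"claw": 1, "x": 0, "y": -0.004, "z": 0, "turn": 0},
    {"claw": 1, "x": 0, "y": -0.004, "z": 0, "turn": 0},
    {"claw": 1, "x": 0, "y": -0.004, "z": 0, "turn": 0},
    {"claw": 1, "x": 0, "y": -0.004, "z": 0, "turn": 0},
    {"claw": 1, "x": 0, "y": 0, "z": 0, "turn": 0}
  ]
}}

```text
time: 5.82
tool_pos: [0.4447, -0.0163, 0.044]
tcp_rot: [0.113, -3.139, 0.0]
wrist_force: [0.5, 0.2, 0.2]
width: -0.001
```

```bash
python3 -c "
from h import *
where((-.003,.03,.045))"
```

```text
t 5.83 rail x,y -5.1 32.0 z 44.0 F [0.5 0.2 0.2] w -0.001 yaw 4.11 tilt [-0. -0. -1.]
tool shift mm [-2.1 -2.  -1. ]
```

The contact force has gone and the tip has sunk below the rail top, so it is over the groove. I'll centre it and go down.

Request:
{"op": "jog_arm", "data": {
  "plan": [
    {"claw": 1, "x": -0.001, "y": -0.003, "z": 0, "turn": 0},
    {"claw": 1, "x": 0, "y": 0, "z": 0.002, "turn": 0},
    {"claw": 1, "x": 0, "y": 0, "z": 0.002, "turn": 0},
    {"claw": 1, "x": 0, "y": 0, "z": 0.002, "turn": 0},
    {"claw": 1, "x": 0, "y": 0, "z": 0, "turn": 0}
  ]
}}

```text
time: 6.45
tool_pos: [0.4459, -0.0188, 0.0379]
tcp_rot: [0.114, -3.139, -0.0]
wrist_force: [0.3, 0.3, -0.2]
width: -0.002
```

Request:
{"op": "jog_arm", "data": {
  "plan": [
    {"claw": 1, "x": 0, "y": 0, "z": 0.001, "turn": 0},
    {"claw": 1, "x": 0, "y": 0, "z": 0.001, "turn": 0},
    {"claw": 1, "x": 0, "y": 0, "z": 0.001, "turn": 0},
    {"claw": 1, "x": 0, "y": 0, "z": 0, "turn": 0}
  ]
}}

```text
time: 6.95
tool_pos: [0.4463, -0.0188, 0.0354]
tcp_rot: [-0.114, 3.139, 0.0]
wrist_force: [-1.9, 0.9, 4.7]
width: 0.0
```

The bar is felt at about z=37 with 5 N, and it is moving. I'll press on to the stop.

Request:
{"op": "jog_arm", "data": {
  "plan": [
    {"claw": 1, "x": 0, "y": 0, "z": 0.001, "turn": 0},
    {"claw": 1, "x": 0, "y": 0, "z": 0.001, "turn": 0},
    {"claw": 1, "x": 0, "y": 0, "z": 0.001, "turn": 0},
    {"claw": 1, "x": 0, "y": 0, "z": 0, "turn": 0}
  ]
}}

```text
time: 7.45
tool_pos: [0.4462, -0.0188, 0.0321]
tcp_rot: [-0.114, 3.139, 0.0]
wrist_force: [-1.2, 0.9, 4.1]
width: 0.001
```

Request:
{"op": "jog_arm", "data": {
  "plan": [
    {"claw": 1, "x": 0, "y": 0, "z": 0.001, "turn": 0},
    {"claw": 1, "x": 0, "y": 0, "z": 0.001, "turn": 0},
    {"claw": 1, "x": 0, "y": 0, "z": 0, "turn": 0}
  ]
}}

```text
time: 7.82
tool_pos: [0.4463, -0.0188, 0.0308]
tcp_rot: [0.114, -3.139, -0.0]
wrist_force: [-3.4, 1.1, 10.0]
width: -0.001
```

Bottomed out at z=30.8 with force at 10 N. A small extra press, then I look before retracting.

Request:
{"op": "jog_arm", "data": {
  "plan": [
    {"claw": 1, "x": 0, "y": 0, "z": 0.0005, "turn": 0},
    {"claw": 1, "x": 0, "y": 0, "z": 0, "turn": 0},
    {"claw": 1, "x": 0, "y": 0, "z": -0.002, "turn": 0},
    {"claw": 1, "x": 0, "y": 0, "z": -0.01, "turn": 0},
    {"claw": 1, "x": 0, "y": 0, "z": -0.03, "turn": 0},
    {"claw": 1, "x": 0.02, "y": 0, "z": -0.05, "turn": 0},
    {"claw": 1, "x": 0.02, "y": 0, "z": -0.05, "turn": 0},
    {"claw": 1, "x": 0, "y": 0, "z": -0.05, "turn": 0},
    {"claw": 1, "x": 0, "y": 0, "z": 0, "turn": 0},
    {"claw": 1, "x": 0, "y": 0, "z": 0, "turn": 0}
  ]
}}

```text
time: 9.07
tool_pos: [0.406, -0.0218, 0.2215]
tcp_rot: [-0.114, 3.139, -0.0]
wrist_force: [-0.5, 0.1, -0.6]
width: -0.003
```

```bash
python3 - <<'E'
from h import *
where()
a=bot.read_camera("side")[120:320,220:420,::-1]; s=bot.read_camera("scene")[130:290,230:390,::-1]
o=np.hstack([cv2.resize(i,(400,400),interpolation=cv2.INTER_CUBIC) for i in(a,s)])
cv2.imwrite("pics/e1.png",(255*(o/255.)**.6).astype(np.uint8))
E
```

```text
t 9.07 rail x,y -44.0 29.4 z 221.5 F [-0.5  0.1 -0.6] w -0.003 yaw 4.15 tilt [ 0. -0. -1.]
```

View pics/e1.png

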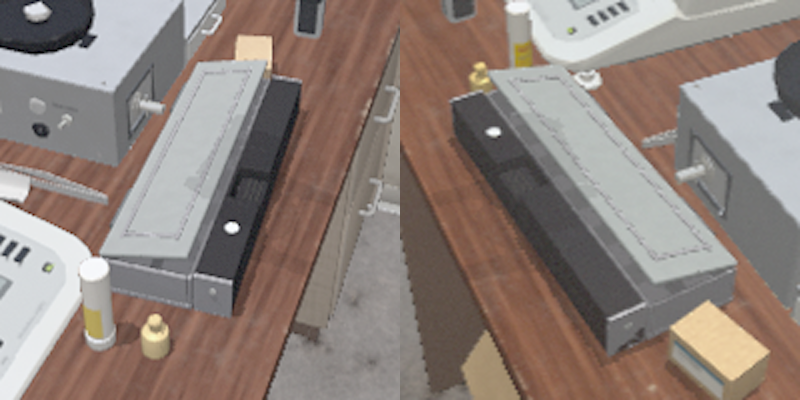

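Both views show the lid raised along its front edge, from (190,260) to (265,65) in the side view. The weight, glue stick and carton are where they were, and the hand is clear. I'm handing in.

```bash
python3 -c "
from workcell import bot
print(bot.finish_job())"
```

```text
the job is handed in; nothing more can be done
None
```

The lid is up and the job is handed in; the robot's clock stood at about 9 s. No verdict was reported.

- **Sweep:** The shut fingertips touched the rail at the white dot, then slid right. They pressed with about 11 N at first, then about 5 N. The contact force vanished once the tip was over the groove, which was centred near y = +29 mm of the rail.
- **Press:** The bar moved down under about 5 N, from about z = 37 mm to its stop at 31 mm. The force rose to 10 N at the stop, and I pressed another 0.5 mm without reading the force there.
- **Last checks:** The side and scene pictures show the lid standing open and the weight, glue stick and carton unmoved by eye; I did not measure their positions again. The wrist force was near zero, with the fingertips about 0.22 m above the desk.
- **Errors:** One early move call was refused because its rows lacked some keys, and nothing moved. No check failed or disagreed.

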